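# Feed one blank onto the bench block

## Task

Press the plunger of the blank feeder all the way down once, so that it pushes one round metal blank out onto the ledge in front, and let the plunger come back up. Then push that blank sideways along the ledge with a fingertip until it lies flat and wholly on the square steel block at the end of the ledge. Do not pick anything up, and leave the block, the dish at the other end, the tools and the remaining blanks where they are.

Things in the scene. Friction and masses are not known exactly. Their poses are not given: they have to be found in the camera images.
- feeder: Blank feeder, grey metal, fixed. Origin on the bench under the axis of its upright square magazine (44 x 45 mm, top 66.5 mm above the bench). Own -x is its front (roughly toward the robot), z up. The ledge lies in front; behind the magazine is a housing 46.5 mm high (a bush on it reaches 50.5 mm) with the plunger at own x = +60 mm, y = 0.
- ledge (a point): Middle of the top face of the flat grey ledge in front of the magazine, 19.5 mm above the bench, at own x = -46 mm of the feeder; same axes as the feeder. The ledge runs 62 mm to each y side, both ends open; in x it runs from +24 mm (magazine front) to -24 mm, where a lip 3 mm high and 4 mm wide runs along the front edge.
- plunger (a joint): Plunger travel straight down, m: 0 up, 0.024 fully down. A spring lifts it again (3 N at top, 8 N at bottom; up to about 14 N to press). It drives a slide twice as far to the front, which pushes the lowest blank out; only near full travel is the blank clear of the magazine (centre about on point ledge). As it comes up the next blank drops; another press would push that out too.
- plunger_top (a point): Centre of the top face of the plunger's round black cap, 30 mm in diameter and 8 mm thick; 83 mm above the bench when up, 59 mm when fully down.
- blank_1: The lowest blank of the stack in the magazine, the one that comes out: plain bright aluminium disc 32 mm in diameter, 10 mm thick, about 30 g. Origin at the centre of its underside, z up.
- blank_2: Second blank from below in the magazine, same disc; it stays in the magazine.
- blank_3: Third blank from below, same disc; it stays in the magazine.
- blank_4: Top blank, same disc; it stays in the magazine.
- bench_block: Loose square steel block, 60 x 60 x 18 mm, 0.5 kg, origin at the centre of its underside, its top 1.5 mm lower than the ledge. Stands 4 to 8 mm beyond one y end of the ledge (left or right, it varies), its sides within 0.06 rad of the feeder's, its centre near own x = -46 mm of the feeder.
- borax_dish: Loose round white unglazed dish, 62 mm across, 18 mm high, origin at the centre of its underside; stands at the other end of the ledge and is not part of the job.
- chasing_hammer: Bystander: hammer with a wooden handle, 69 x 208 x 27 mm, lying well to the left of the feeder.
- side_cutters: Bystander: side cutters, 51 x 118 x 11 mm, lying to the left of the feeder.

How it is judged:
On the way, in this order (a step that is already met when the one before it is completed fails the run):
1. the plunger is pressed all the way down (within 2.5 mm) (value of joint plunger above 0.0215 m), for 0.04 s.
2. the plunger is back up and one blank lies on the ledge in front of the magazine (value of joint plunger below 0.004 m and x of blank_1 in the frame of feeder below -0.036 m and height (world z) of blank_1 between 0.017 and 0.023 m), for 0.1 s.
At the end, for the whole second after the job is handed in: The blank lies flat, at rest on the steel block, its centre within 17.5 mm of the block's centre along both sides; plunger up (4 mm); the other three blanks within 6 mm of the magazine's axis; block and dish moved less than 15 mm, tools less than 20 mm (x of blank_1 in the frame of bench_block between -0.0175 and 0.0175 m and y of blank_1 in the frame of bench_block between -0.0175 and 0.0175 m and z of blank_1 in the frame of bench_block between 0.0165 and 0.0195 m and angle between blank_1's own z axis and vertical below 0.06 rad and linear speed of blank_1 below 0.02 m/s and value of joint plunger below 0.004 m and horizontal distance between each of blank_2, blank_3, blank_4 and feeder below 0.006 m and distance of each of bench_block, borax_dish from where it was at the start of the episode below 0.015 m and distance of each of chasing_hammer, side_cutters from where it was at the start of the episode below 0.02 m); the robot touches nothing.
It fails at once if the ejected blank is lifted (more than 8 mm above the ledge) (height (world z) of blank_1 above 0.0275 m).
It fails at once if the ejected blank falls off the ledge or the block (height (world z) of blank_1 below 0.012 m).
It fails at once if a second blank is pushed out, or a blank is lifted out of the magazine (horizontal distance between blank_2 and feeder above 0.012 m or height (world z) of blank_2 above 0.04 m or height (world z) of blank_3 above 0.05 m or height (world z) of blank_4 above 0.06 m).
It fails at once if the block is lifted or shoved away (height (world z) of bench_block above 0.008 m or distance of bench_block from where it was at the start of the episode above 0.015 m).
It fails at once if the dish or a tool beside the work is disturbed (distance of borax_dish from where it was at the start of the episode above 0.015 m or distance of any of chasing_hammer, side_cutters from where it was at the start of the episode above 0.02 m).
It also fails if it takes over 48 s, if anything falls off the work surface, if the arm or the gripper's body presses on something with over 40 N, if the wrist force passes 120 N, or if a joint passes its speed limit or range.

## Robot

A 6-joint arm with a two-finger parallel gripper is mounted at the origin on a cart in front of the work surface, level with it; the furniture and walls round the work are solid. World frame = base frame: x ahead of the robot, y to its left, z up, the work surface at z = 0. Lengths are in m, angles in rad, forces in N, time in s.
With the tool pointing down it reaches from about 0.375 to 0.975 m from the base axis. Payload 3.8 kg.
Tool frame: the origin (TCP) lies midway between the tips of the shut fingers; the grasp point (between the pads) lies 19 mm behind it; z points along the fingers, y is the direction in which the jaws open and shut (so a half turn about z gives the same grasp; the last joint's range is limited). The gripper opens to 85 mm and grips with 20 to 120 N. Pads are 22 mm wide; open, the fingers measure 114 mm over their backs; the gripper's body (76 mm by 85 mm) begins 54 mm behind the grasp point. The pads swing forward as they close: fully open they stand 13 mm farther back than shut.
Start: joints at [-1.33, 0.264, 1.604, -0, 1.274, -0.037], TCP at [0.185, -0.649, 0.231] pointing down, gripper open.
Joint ranges: [-2.63, 2.63], [-0.94, 2.18], [0.31, 2.57], [-1.31, 4.45], [0, 2.66], [-2.55, 2.55]. Speed limits (rad/s): [2.57, 2.57, 3.14, 3.14, 3.14, 3.14].

## Interface

Orientations are given as a rotation vector (axis times angle).
In Python, from workcell import bot gives the robot as it stands. The module is installed in compiled form; this text tells all that it offers.
- The arm moves only by the tool move_arm, never from a script. Its argument "steps" is a list of rows, each a list of 5 numbers: the shift along the tool's x, y, z in mm, then the turn about the tool's z in degrees, then the opening in per cent of the stroke, from 0 (shut) to 100 (fully open). In form: [[tx, ty, tz, turn, claw], ...]. A call has 1 to 20 rows; each row is the pose to reach, as a shift and turn from the pose commanded when the call began, along the tool's axes at that moment; what a row does not reach only later rows make up. A row lasts 1/10 s, in which the tool goes at most 50 mm and 8.59 degrees, less where a joint would pass 70% of its speed; a pose out of reach is approached as far as the arm can. A call with a gripper value outside its range is refused whole. The fingers move at their own pace and stop on an object; "newtons" is the grip in N (left out, the last holds). Time passes only in rows, so rows that repeat a pose let the fingers close. It gives the time, the measured TCP pose, the force and the opening at its end, in the units of the state.
- bot.read_state(): the state, without advancing time (a new reading comes with each control period).
- bot.read_camera(name): name is "side" or "top" or "wrist"; returns a dict with "pixels" (480x640x3 uint8, red, green, blue), "depth" (480x640 float32, m along the optical axis (not along the pixel's ray), 0 where there is no reading), "fovy" (degrees; the focal length in pixels is half the picture's height over the tangent of half this angle, whatever the lens; pixels are square), "cx", "cy" (the principal point, pixels), "k1" (the pictures are not rectified: a ray, as slopes to the right and down, at radius r is drawn at 1 + k1 r^2 times it, then the intrinsics apply), "xyz" and "attitude" of the camera in the world. Camera axes: x right, y up, looking along -z (the intrinsics and any distortion apply to the point x, -y, -z); pixel columns grow to the right and rows downward; lengths in m; the calibration is good to about 2 mm. A picture is of the moment at which its call begins.
- bot.finish_job(): hands the job in, once; it reports no verdict.
The state is a dict: "time": time; "q": joint angles; "joint_vel": joint speeds; "joint_torque": joint torques, N m; "tool_pos": TCP position; "tcp_rot": TCP orientation; "wrist_force": force on the tool from outside, world axes, zero at the start; "torque": the same for the moment, N m; "width": opening from 0.0 (shut) to 1.0 (fully open).
Only numpy, scipy, OpenCV 4.12 (cv2) and the standard library are available. Lean on these libraries where they do the work, as an engineer would, in place of code of your own. Each camera call takes 0.05 s, during which the arm holds its last target.

## Working session

There is one attempt and no reset: what is moved stays moved. The work goes in short steps, Python scripts to look and compute and a tool call to move; the robot and the scene stay as the last step left them, time stands still between calls to the robot, and variables do not carry over. Pictures are saved under pics/ and viewed, and the job is handed in when it is done.

Besides the shell and the picture viewer there is one more tool, called after "Call:" by a JSON object that holds its "api" and its "payload", one argument or row to a line. move_arm: Moves the arm, as the interface text tells. Its arguments: {"type":"object","properties":{"steps":{"type":"array","items":{"type":"array","items":{"type":"number"}}},"newtons":{"type":"number"}},"required":["steps"]}

```bash
mkdir -p pics; cat > h.py <<'E'
import numpy as np, cv2
from workcell import bot
from scipy.spatial.transform import Rotation as R
def cam(n,save=None):
    c=bot.read_camera(n)
    if save: cv2.imwrite('pics/'+save,c['pixels'][:,:,::-1])
    return c
def att(c):
    a=np.array(c['attitude'],float)
    if a.shape==(3,3): return a
    if a.size==3: return R.from_rotvec(a).as_matrix()
    return None
def cloud(c):
    f=240/np.tan(np.radians(c['fovy'])/2)
    K=np.array([[f,0,c['cx']],[0,f,c['cy']],[0,0,1]])
    v,u=np.mgrid[0:480,0:640]
    p=np.stack([u,v],-1).reshape(-1,1,2).astype(np.float64)
    n=cv2.undistortPoints(p,K,np.array([c['k1'],0,0,0.]),).reshape(480,640,2)
    d=c['depth']
    P=np.stack([n[...,0]*d,-n[...,1]*d,-d],-1)
    return P@att(c).T+np.array(c['xyz'])
E
python3 - <<'E'
from h import *
for n in ['side','top','wrist']:
    c=cam(n,n+'0.png'); np.savez(n+'0.npz',**{k:v for k,v in c.items()})
    print(n,c['fovy'],c['cx'],c['cy'],c['k1'],c['xyz'],c['attitude'])
s=bot.read_state();print(s)
E
```

```text
side 48.57854209767438 314.77067927165933 247.12660212084646 -0.14302748765423562 [ 0.25383925 -0.38232837  0.62014436] [ 0.85261431 -0.17915852 -0.42196112]
top 42.54805597239794 321.9213532347965 248.46143332598115 0.034238133691543104 [0.44844693 0.21556609 1.06925127] [ 0.03985647 -0.03884147 -1.5989114 ]
wrist 68.8597294266389 323.6021952336025 238.75328521225308 0.023653945086167374 [ 0.2660478  -0.6256939   0.37316509] [-0.28217058  0.21501103 -1.28002161]
{'time': 0.15, 'q': array([-1.32991406e+00,  2.64590463e-01,  1.60508046e+00, -1.62239209e-06,
        1.27367764e+00, -3.68761030e-02]), 'joint_vel': array([-0.00065146, -0.00255913, -0.00445184,  0.00041412, -0.00080122,
       -0.00030396]), 'joint_torque': array([ 2.43428067e-04, -5.15904951e+01, -3.67960346e+01, -2.47800415e-05,
        7.99267640e-03,  1.61861948e-05]), 'tool_pos': array([ 0.18496297, -0.6485729 ,  0.23023014]), 'tcp_rot': array([-3.10961477e+00, -4.34659607e-01,  2.83121455e-04]), 'wrist_force': array([-0.02322003, -0.05697579, -0.39754976]), 'torque': array([ 0.04320554, -0.01587206,  0.03242776]), 'width': 0.997310165254343}
```

View pics/top0.png

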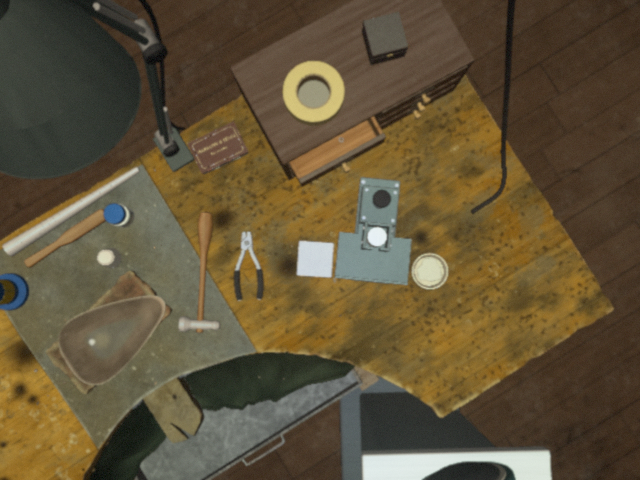

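View pics/side0.png

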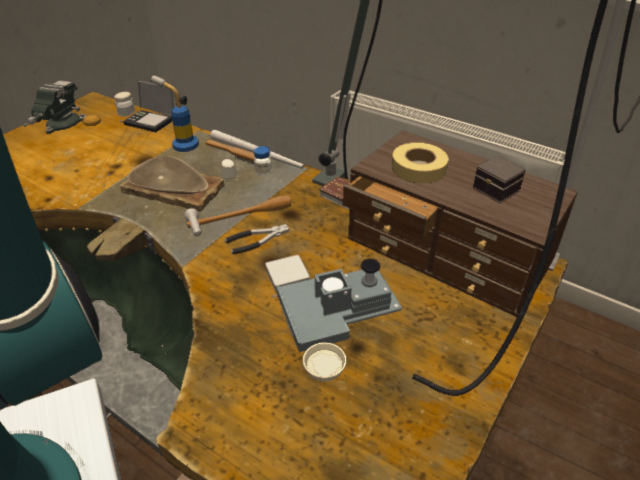

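The top view shows the magazine at about (377,238), the plunger cap at (381,198), the block on the left at (315,259) and the dish on the right at (430,271). The drawer cabinet is behind the plunger. Next I measure these positions.

```bash
cat > m.py <<'E'
from h import *
def ld(n): 
    d=np.load(n); return {k:d[k] for k in d.files}
c=ld('top0.npz'); W=cloud(c)
for n,(u,v) in dict(mag=(377,238),cap=(381,198),block=(315,259),dish=(430,271),ledge=(373,270),bench=(300,310),drawer=(340,150),cab=(400,110),cabedge=(380,150)).items(): print(n,W[v,u].round(4))
def comp(mask,seed):
    n,l=cv2.connectedComponents(mask.astype(np.uint8),connectivity=4); return l==l[seed[1],seed[0]]
Z=W[...,2]
def rect(m):
    r=cv2.minAreaRect((W[m][:,:2]*1000).astype(np.float32)); return r,W[m].mean(0).round(4),m.sum()
px=c['pixels'].astype(int)
hsv=cv2.cvtColor(c['pixels'],cv2.COLOR_RGB2HSV)
sat=hsv[...,1]; val=hsv[...,2]
print([ (n,hsv[v,u]) for n,(u,v) in dict(bl=(315,259),led=(373,270),cap=(381,198),bench=(300,310),dish=(430,271),blank=(377,236)).items()])
E
python3 - <<'E'
exec(open('m.py').read())
b=comp((Z>0.012)&(Z<0.03)&(abs(px[...,0]-px[...,2])<45),(315,259)); print('block',rect(b))
b2=comp((abs(px-px[259,315]).max(-1)<40),(315,259)); print('blockcol',rect(b2))
cp=comp((Z>0.07)&(Z<0.095),(381,198)); print('cap',rect(cp), cv2.minEnclosingCircle((W[cp][:,:2]*1000).astype(np.float32)))
mg=comp((Z>0.04)&(Z<0.075),(377,238)); print('mag',rect(mg))
im=cv2.resize(c['pixels'][160:300,280:460],None,fx=4.4,fy=4.2,interpolation=cv2.INTER_CUBIC)
cv2.imwrite('pics/topz.png',im[:,:,::-1])
zz=(np.clip(Z[160:300,280:460],-.01,.15)+.01)/.16*255
cv2.imwrite('pics/topzd.png',cv2.applyColorMap(cv2.resize(zz.astype(np.uint8),None,fx=4.4,fy=4.2,interpolation=0),2))
s=ld('side0.npz'); WS=cloud(s)
for n,(u,v) in dict(cap=(371,265),blank=(333,286),block=(287,268),dish=(325,360),ledge=(310,310),bench=(240,300)).items(): print(n,WS[v,u].round(4))
E
```

```text
mag [0.5136 0.1245 0.058 ]
cap [0.5758 0.1185 0.0858]
block [0.4834 0.2278 0.0156]
dish [0.4574 0.0311 0.0089]
ledge [0.4618 0.1295 0.0175]
bench [ 0.3964  0.2565 -0.0032]
drawer [0.6511 0.1826 0.1059]
cab [0.7156 0.0842 0.0919]
cabedge [ 0.6715  0.109  -0.0012]
[('bl', array([103,  14, 220], dtype=uint8)), ('led', array([ 88,  32, 144], dtype=uint8)), ('cap', array([12, 22, 59], dtype=uint8)), ('bench', array([ 19, 152, 119], dtype=uint8)), ('dish', array([ 33,  36, 218], dtype=uint8)), ('blank', array([100,  13, 244], dtype=uint8))]
block (((483.8763427734375, 228.97122192382812), (59.913909912109375, 60.03089141845703), 84.81948852539062), array([0.4837, 0.229 , 0.0173]), np.int64(1220))
blockcol (((481.3854675292969, 228.4918212890625), (57.35926055908203, 63.1687126159668), 84.63035583496094), array([0.4838, 0.2282, 0.022 ]), np.int64(1132))
cap (((575.6658935546875, 118.08499145507812), (28.08123207092285, 29.019811630249023), 61.68019485473633), array([0.5756, 0.1182, 0.0819]), np.int64(265)) ((575.8469848632812, 118.0387191772461), 14.79313850402832)
mag (((547.7628173828125, 121.64146423339844), (62.2195930480957, 107.14383697509766), 82.4878158569336), array([0.5482, 0.1223, 0.0514]), np.int64(1751))
cap [0.5764 0.1164 0.081 ]
blank [0.5148 0.1206 0.06  ]
block [0.485  0.2309 0.0174]
dish [0.4611 0.0388 0.0074]
ledge [0.4781 0.1252 0.0205]
bench [3.931e-01 2.119e-01 2.000e-04]
```

View pics/topz.png

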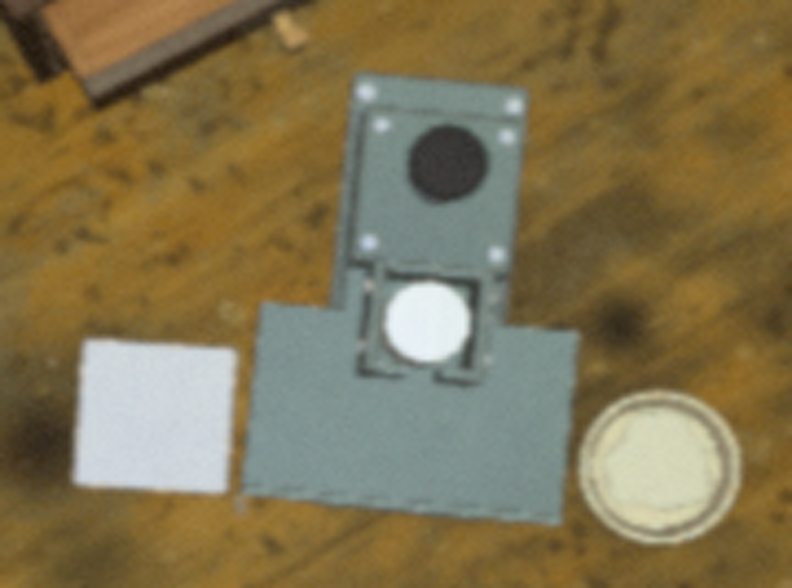

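View pics/topzd.png

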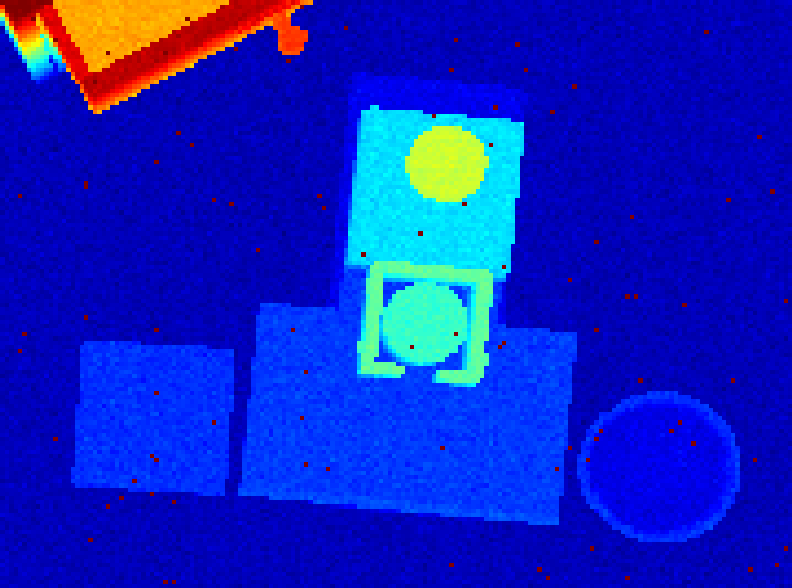

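```bash
cat >> m.py <<'E'
E
python3 - <<'E'
exec(open('m.py').read())
ok=(Z<0.2)
box=np.zeros_like(ok); box[160:300,280:460]=1
mt=box&(Z>0.0625)&(Z<0.072); mt=comp(cv2.morphologyEx(mt.astype(np.uint8),cv2.MORPH_CLOSE,np.ones((3,3)))>0,(364,240)) if mt[240,364] else mt
print('mag top',rect(mt))
hs=box&(Z>0.041)&(Z<0.052); hs=comp(hs,(372,215));print('housing',rect(hs))
ld_=comp((Z>0.012)&(Z<0.027)&(sat<70)&(sat>20)&(val<190)&box,(373,270)); print('ledge',rect(ld_))
ds=comp((Z>0.003)&(Z<0.03)&(abs(px[...,0]-px[...,2])<70)&box,(430,271)); print('dish',cv2.minEnclosingCircle((W[ds][:,:2]*1000).astype(np.float32)))
h=W[340:380,:,:]
b=W[(abs(W[...,0]-.44)<.03)&(abs(W[...,1]-.28)<.03)];print('bench z',np.median(b[:,2]))
# obstacles near plunger
o=(Z>0.07)&(np.hypot(W[...,0]-.5757,W[...,1]-.118)<.2)&(np.hypot(W[...,0]-.5757,W[...,1]-.118)>.03)&(c['depth']>0)
q=W[o]; d=np.hypot(q[:,0]-.5757,q[:,1]-.118); i=np.argsort(d); 
q=q[(q[:,2]>.08)]; d=np.hypot(q[:,0]-.5757,q[:,1]-.118); i=np.argsort(d)[::60][:8]; print(np.c_[q[i],d[i]].round(3))
# side view
s=ld('side0.npz'); WS=cloud(s); ZS=WS[...,2]; 
cs=comp((ZS>.073)&(ZS<.09),(371,265)); print('side cap',rect(cs))
mt=(ZS>.0625)&(ZS<.072)&(abs(WS[...,0]-.51)<.05)&(abs(WS[...,1]-.12)<.05); print('side mag',rect(mt))
hsv2=cv2.cvtColor(s['pixels'],cv2.COLOR_RGB2HSV)
bs=comp((ZS>.012)&(ZS<.025)&(hsv2[...,1]<40)&(hsv2[...,2]>130),(287,268)); print('side block',rect(bs))
E
```

```text
mag [0.5136 0.1245 0.058 ]
cap [0.5758 0.1185 0.0858]
block [0.4834 0.2278 0.0156]
dish [0.4574 0.0311 0.0089]
ledge [0.4618 0.1295 0.0175]
bench [ 0.3964  0.2565 -0.0032]
drawer [0.6511 0.1826 0.1059]
cab [0.7156 0.0842 0.0919]
cabedge [ 0.6715  0.109  -0.0012]
[('bl', array([103,  14, 220], dtype=uint8)), ('led', array([ 88,  32, 144], dtype=uint8)), ('cap', array([12, 22, 59], dtype=uint8)), ('bench', array([ 19, 152, 119], dtype=uint8)), ('dish', array([ 33,  36, 218], dtype=uint8)), ('blank', array([100,  13, 244], dtype=uint8))]
mag top (((516.6844482421875, 126.20111083984375), (47.451778411865234, 44.097511291503906), 82.5822525024414), array([0.5182, 0.1258, 0.0653]), np.int64(276))
housing (((569.7412109375, 119.03521728515625), (61.76511001586914, 62.92973327636719), 82.66178894042969), array([0.5675, 0.1201, 0.0459]), np.int64(1070))
ledge (((490.8478698730469, 128.70831298828125), (123.77017974853516, 96.17814636230469), 82.58070373535156), array([0.4797, 0.1305, 0.0192]), np.int64(2957))
dish ((457.6331481933594, 33.592803955078125), 31.61090087890625)
bench z -0.0006376445716882451
[[0.615 0.172 0.118 0.067]
 [0.647 0.143 0.106 0.075]
 [0.638 0.163 0.137 0.076]
 [0.652 0.135 0.118 0.078]
 [0.654 0.13  0.142 0.079]
 [0.656 0.125 0.103 0.081]
 [0.658 0.123 0.124 0.082]
 [0.66  0.119 0.116 0.084]]
side cap (((468.7236022949219, 135.2168731689453), (32.78510665893555, 23.952714920043945), 88.18438720703125), array([0.4688, 0.1347, 0.0191]), np.int64(237))
side mag (((442.79736328125, 199.31124877929688), (39.77698516845703, 55.197322845458984), 13.116270065307617), array([0.4426, 0.1983, 0.0104]), np.int64(264))
side block (((591.1354370117188, 219.99658203125), (2053.169677734375, 1541.6624755859375), 88.03193664550781), array([ 0.5235,  0.1487, -0.1941]), np.int64(304775))
```

```bash
python3 - <<'E' | tail -n +11
exec(open('m.py').read())
ok=(c['depth']>0)
for (u,v) in [(475,210),(490,203),(502,180),(507,130),(508,80),(510,20)]:
    w=W[v-3:v+4,u-3:u+4].reshape(-1,3); print((u,v),w[np.argmax(w[:,2])].round(3))
s=ld('side0.npz'); WS=cloud(s)
for (u,v) in [(416,377),(450,388),(480,370),(520,310),(545,230),(565,150),(590,50)]:
    w=WS[v-3:v+4,u-3:u+4].reshape(-1,3); d=s['depth'][v-3:v+4,u-3:u+4].ravel().copy(); d[d==0]=9; print((u,v),w[np.argmin(d)].round(3))
# swept region: tall points
for WW,dd in ((W,c['depth']),(WS,s['depth'])):
    o=(dd>0)&(WW[...,2]>.1)&(WW[...,0]>.15)&(WW[...,0]<.75)&(WW[...,1]>-.75)&(WW[...,1]<.4)
    q=WW[o]; g={}
    for p in q: 
        k=(round(p[0]/.05)*5,round(p[1]/.05)*5); g.setdefault(k,[]).append(p[2])
    print({k:(len(v),round(max(v),2)) for k,v in sorted(g.items()) if len(v)>5})
E
```

```text
(475, 210) [ 0.563 -0.046  0.019]
(490, 203) [ 0.571 -0.069  0.018]
(502, 180) [ 0.613 -0.099  0.024]
(507, 130) [ 0.683 -0.08   0.093]
(508, 80) [ 0.727 -0.054  0.205]
(510, 20) [0.448 0.216 1.069]
(416, 377) [ 0.56  -0.05   0.016]
(450, 388) [ 0.59  -0.091  0.014]
(480, 370) [ 0.635 -0.094  0.031]
(520, 310) [ 0.693 -0.076  0.115]
(545, 230) [ 0.728 -0.051  0.212]
(565, 150) [ 0.752 -0.025  0.312]
(590, 50) [ 0.776 -0.003  0.425]
{(15, 10): (9, np.float64(0.21)), (20, 0): (593, np.float64(0.29)), (20, 5): (685, np.float64(0.29)), (20, 10): (67, np.float64(0.26)), (55, 35): (2022, np.float64(0.67)), (55, 40): (3786, np.float64(0.69)), (60, 15): (22, np.float64(0.12)), (60, 20): (250, np.float64(0.15)), (60, 25): (333, np.float64(0.15)), (60, 35): (4438, np.float64(0.68)), (60, 40): (4749, np.float64(0.71)), (65, 10): (95, np.float64(0.14)), (65, 15): (642, np.float64(0.15)), (65, 20): (1131, np.float64(0.15)), (65, 25): (1228, np.float64(0.16)), (65, 30): (266, np.float64(0.15)), (65, 35): (322, np.float64(0.66)), (65, 40): (605, np.float64(0.69)), (70, -10): (40, np.float64(0.13)),
[... 1007 characters left out ...]
5)), (65, 25): (854, np.float64(0.15)), (65, 30): (116, np.float64(0.15)), (70, -10): (116, np.float64(0.13)), (70, -5): (372, np.float64(0.2)), (70, 5): (170, np.float64(0.15)), (70, 10): (1127, np.float64(0.15)), (70, 15): (850, np.float64(0.15)), (70, 20): (1339, np.float64(0.18)), (70, 25): (620, np.float64(0.18)), (70, 30): (268, np.float64(0.15)), (75, -5): (613, np.float64(0.3)), (75, 0): (102, np.float64(0.15)), (75, 5): (1037, np.float64(0.15)), (75, 10): (321, np.float64(0.15)), (75, 15): (286, np.float64(0.15)), (75, 20): (305, np.float64(0.18)), (75, 25): (356, np.float64(0.18)), (75, 30): (89, np.float64(0.15)), (75, 35): (20, np.float64(0.15)), (75, 40): (42, np.float64(0.38))}
```

```bash
cat >> h.py <<'E'
def go(p,yaw):
    s=bot.read_state(); M=R.from_rotvec(s['tcp_rot']).as_matrix()
    cur=np.degrees(np.arctan2(M[1,0],M[0,0]))
    t=-((yaw-cur+180)%360-180)
    print('shift',(M.T@(np.array(p)-s['tool_pos'])*1000).round(1),'turn',round(t,2),'tilt',M[:,2].round(4),'yaw',cur.round(2))
E
python3 -c "
from h import *
go([.5757,.1181,.2302],130.5)"
```

```text
shift [ 586.  -630.1    1.2] turn -114.59 tilt [-4.0e-04  1.7e-03 -1.0e+00] yaw 15.91
```

Call:
{"api": "move_arm", "payload": {
  "steps": [
    [586, -630, 0, -114.6, 0],
    [586, -630, 0, -114.6, 0],
    [586, -630, 0, -114.6, 0],
    [586, -630, 0, -114.6, 0],
    [586, -630, 0, -114.6, 0],
    [586, -630, 0, -114.6, 0],
    [586, -630, 0, -114.6, 0],
    [586, -630, 0, -114.6, 0],
    [586, -630, 0, -114.6, 0],
    [586, -630, 0, -114.6, 0],
    [586, -630, 0, -114.6, 0],
    [586, -630, 0, -114.6, 0],
    [586, -630, 0, -114.6, 0],
    [586, -630, 0, -114.6, 0],
    [586, -630, 0, -114.6, 0],
    [586, -630, 0, -114.6, 0],
    [586, -630, 0, -114.6, 0],
    [586, -630, 0, -114.6, 0],
    [586, -630, 0, -114.6, 0],
    [586, -630, 0, -114.6, 0]
  ]
}}

```text
time: 2.15
tool_pos: [0.5751, 0.1166, 0.2307]
tcp_rot: [-1.314, -2.853, 0.002]
wrist_force: [-1.2, -0.7, 0.8]
width: -0.003
```

```bash
python3 -c "
from h import *
go([.5757,.1181,.105],130.5); s=bot.read_state(); print(s['tool_pos'],s['q'],s['width'],s['wrist_force'])"
```

```text
shift [  0.7   1.6 125.7] turn 0.03 tilt [-0.0015 -0.001  -1.    ] yaw 130.53
[0.57512399 0.1166044  0.23073034] [ 1.58046195e-01  9.97752502e-02  1.79733543e+00 -8.10542457e-04
  1.24610673e+00 -5.49083605e-01] -0.0030175035477658283 [-1.21181588 -0.72320009  0.80633386]
```

Call:
{"api": "move_arm", "payload": {
  "steps": [
    [0, 1, 40, 0, 0],
    [0, 1, 80, 0, 0],
    [0, 1, 110, 0, 0],
    [0, 1, 130, 0, 0],
    [0, 1, 130, 0, 0],
    [0, 1, 130, 0, 0]
  ]
}}

```text
time: 2.75
tool_pos: [0.5762, 0.1165, 0.1016]
tcp_rot: [-1.317, -2.852, 0.001]
wrist_force: [0.1, 0.7, 0.2]
width: -0.003
```

```bash
python3 -c "
from h import *
go([.5757,.1181,.059],130.5); cam('side','s1.png');c=cam('wrist','w1.png');s=cam('side');cv2.imwrite('pics/s1z.png',cv2.resize(s['pixels'][180:380,240:440],(800,600))[:,:,::-1])"
```

```text
shift [ 1.5  0.6 42.6] turn -0.09 tilt [-5.e-04 -3.e-04 -1.e+00] yaw 130.41
```

View pics/s1z.png

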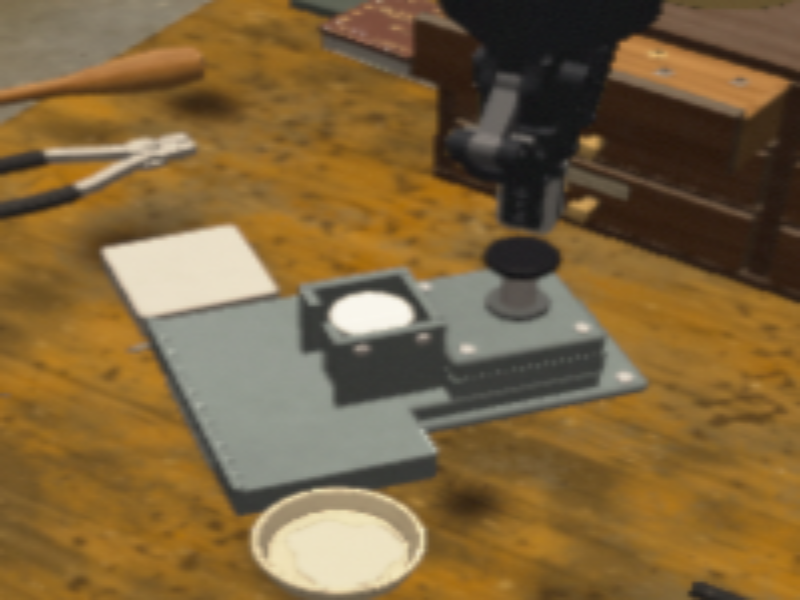

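View pics/w1.png

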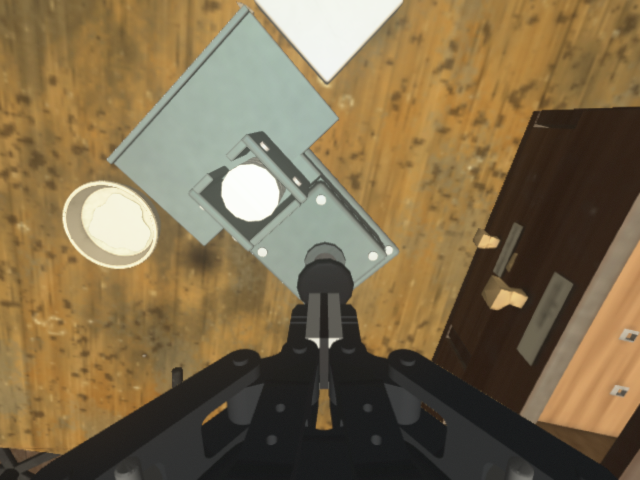

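The fingertip is over the cap (about (525,255) in the crop) and well clear of the drawer. I press slowly.

Call:
{"api": "move_arm", "payload": {
  "steps": [
    [1, 0, 10, 0, 0],
    [1, 0, 17, 0, 0],
    [1, 0, 20, 0, 0],
    [1, 0, 23, 0, 0],
    [1, 0, 25, 0, 0],
    [1, 0, 27, 0, 0],
    [1, 0, 29, 0, 0],
    [1, 0, 31, 0, 0],
    [1, 0, 33, 0, 0],
    [1, 0, 35, 0, 0],
    [1, 0, 37, 0, 0],
    [1, 0, 39, 0, 0],
    [1, 0, 40, 0, 0],
    [1, 0, 40, 0, 0]
  ]
}}

```text
time: 4.3
tool_pos: [0.5759, 0.1189, 0.0621]
tcp_rot: [-1.314, -2.853, 0.001]
wrist_force: [-3.1, -0.8, 7.0]
width: -0.002
```

```bash
python3 -c "
from h import *
go([.5757,.1181,.059],130.5); s=cam('side');cv2.imwrite('pics/s2z.png',cv2.resize(s['pixels'][180:380,240:440],(800,600))[:,:,::-1])"
```

```text
shift [-0.5 -0.7  3.1] turn 0.04 tilt [-4.e-04 -2.e-04 -1.e+00] yaw 130.54
```

View pics/s2z.png

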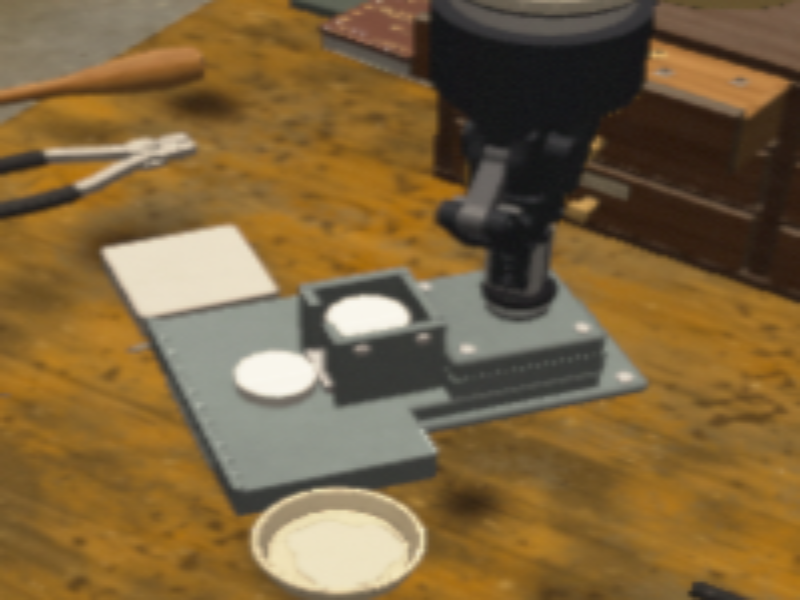

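The blank is out at (275,373). A few more millimetres remain to the bottom of the stroke.

Call:
{"api": "move_arm", "payload": {
  "steps": [
    [0, 0, 1, 0, 0],
    [0, 0, 2, 0, 0],
    [0, 0, 3, 0, 0],
    [0, 0, 4, 0, 0],
    [0, 0, 4, 0, 0],
    [0, 0, 4, 0, 0]
  ]
}}

```text
time: 4.95
tool_pos: [0.576, 0.1189, 0.059]
tcp_rot: [-1.314, -2.853, 0.001]
wrist_force: [-5.0, -2.1, 13.2]
width: -0.001
```

Call:
{"api": "move_arm", "payload": {
  "steps": [
    [0, 0, 1, 0, 0],
    [0, 0, 2, 0, 0],
    [0, 0, 2, 0, 0]
  ]
}}

```text
time: 5.25
tool_pos: [0.576, 0.119, 0.0589]
tcp_rot: [-1.314, -2.853, 0.001]
wrist_force: [-9.7, -2.2, 24.1]
width: -0.003
```

The plunger is against its stop: z stayed at 0.059 while the force rose. I release it slowly.

Call:
{"api": "move_arm", "payload": {
  "steps": [
    [0, 0, -2, 0, 0],
    [0, 0, -5, 0, 0],
    [0, 0, -8, 0, 0],
    [0, 0, -12, 0, 0],
    [0, 0, -16, 0, 0],
    [0, 0, -20, 0, 0],
    [0, 0, -24, 0, 0],
    [0, 0, -28, 0, 0],
    [0, 0, -32, 0, 0],
    [0, 0, -50, 0, 0],
    [0, 0, -90, 0, 0],
    [0, 0, -90, 0, 0]
  ]
}}

```text
time: 6.45
tool_pos: [0.5801, 0.1195, 0.1511]
tcp_rot: [1.311, 2.846, 0.009]
wrist_force: [0.6, 0.7, 0.6]
width: 0.003
```

```bash
cat > look.py <<'E'
from h import *
import sys
t=sys.argv[1]
s=cam('side');cv2.imwrite('pics/%sz.png'%t,cv2.resize(s['pixels'][180:380,240:440],(800,600))[:,:,::-1])
u0=np.array([.9916,-.1291]);v0=np.array([.1291,.9916]);F=np.array([.5164,.1260])
for n in ('side','top'):
    c=s if n=='side' else cam(n,t+'top.png')
    W=cloud(c); d=W[...,:2]-F; fx=d@u0; fy=d@v0; Z=W[...,2]
    hs=cv2.cvtColor(c['pixels'],cv2.COLOR_RGB2HSV)
    m=(fx<-.022)&(fx>-.085)&(fy>-.06)&(fy<.14)&(Z>.0245)&(Z<.036)&(hs[...,2]>170)&(c['depth']>0)
    k,l,st,ce=cv2.connectedComponentsWithStats(m.astype(np.uint8),connectivity=4)
    for i in range(1,k):
        if st[i,4]>40:
            mm=l==i; (x,y),r=cv2.minEnclosingCircle((W[mm][:,:2]*1000).astype(np.float32)); p=W[mm].mean(0)
            print(n,st[i,4],'enc',round(x,1),round(y,1),'r',round(r,1),'mean',p.round(4),'feeder',(fx[mm].mean()*1e3).round(1),(fy[mm].mean()*1e3).round(1), 'px',ce[i].round())
    cp=(np.hypot(W[...,0]-.5757,W[...,1]-.1181)<.01)&(Z<.1)&(hs[...,2]<110); print(n,'cap z',np.median(Z[cp]).round(4),cp.sum())
    b=(abs(W[...,0]-.4839)<.045)&(abs(W[...,1]-.229)<.045)&(Z>.01)&(Z<.025)&(hs[...,1]<40)&(hs[...,2]>150)
    print(n,'block',[np.round(a,1) for a in cv2.minAreaRect((W[b][:,:2]*1000).astype(np.float32))])
E
python3 look.py a
```

```text
side 236 enc 470.8 131.4 r 16.5 mean [0.4717 0.1308 0.0281] feeder -44.9 -1.0 px [305. 306.]
side cap z 0.0657 211
side block [array([483. , 219.8]), array([74. , 57.2]), np.float64(87.2)]
top 270 enc 472.3 131.4 r 15.8 mean [0.4723 0.1316 0.029 ] feeder -44.4 -0.2 px [372. 264.]
top cap z nan 0
top block [array([485.7, 221. ]), array([75.2, 63.2]), np.float64(88.3)]
  return _methods._mean(a, axis=axis, dtype=dtype,
  ret = ret.dtype.type(ret / rcount)
```

View pics/az.png

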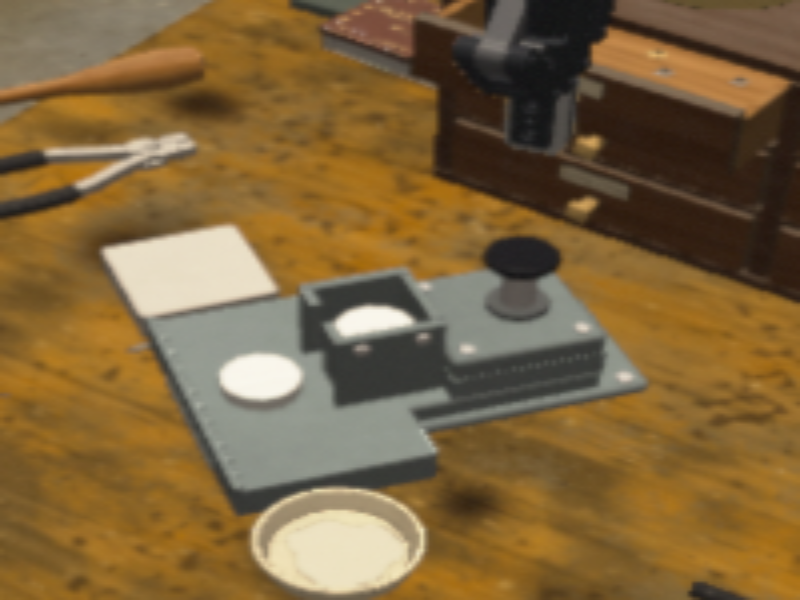

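```bash
python3 -c "
from h import *
go([.4659,.0903,.12],172.6)"
```

```text
shift [  50.5 -103.3   26.4] turn -42.08 tilt [ 3.2e-03  5.0e-04 -1.0e+00] yaw 130.52
```

Call:
{"api": "move_arm", "payload": {
  "steps": [
    [25, -51, 0, -21, 0],
    [50.5, -103, 0, -42, 0],
    [50.5, -103, 0, -42, 0],
    [50.5, -103, 0, -42, 0],
    [50.5, -103, 10, -42, 0],
    [50.5, -103, 26, -42, 0],
    [50.5, -103, 26, -42, 0],
    [50.5, -103, 26, -42, 0],
    [50.5, -103, 26, -42, 0]
  ]
}}

```text
time: 7.45
tool_pos: [0.4649, 0.0903, 0.1193]
tcp_rot: [-0.205, -3.135, 0.0]
wrist_force: [-0.7, -0.2, 0.3]
width: 0.005
```

```bash
python3 -c "
from h import *
go([.4659,.0903,.0245],172.6);print(bot.read_state()['tool_pos'])"
```

```text
shift [-1.   0.1 94.8] turn -0.1 tilt [-3.e-04  0.e+00 -1.e+00] yaw 172.5
[0.46492551 0.09033569 0.11933176]
```

Call:
{"api": "move_arm", "payload": {
  "steps": [
    [-1, 0, 45, 0, 0],
    [-1, 0, 75, 0, 0],
    [-1, 0, 85, 0, 0],
    [-1, 0, 85, 0, 0],
    [-1, 0, 85, 0, 0]
  ]
}}

```text
time: 7.95
tool_pos: [0.4671, 0.0904, 0.0355]
tcp_rot: [0.205, 3.133, 0.001]
wrist_force: [1.1, -0.6, -0.4]
width: 0.001
```

```bash
python3 look.py b; python3 -c "
from h import *
go([.4659,.0903,.0245],172.6);print(bot.read_state()['tool_pos'])"
```

```text
side 90 enc 466.4 133.9 r 14.8 mean [0.464  0.1333 0.028 ] feeder -52.9 0.5 px [299. 306.]
side cap z 0.0661 209
side block [array([472.8, 221. ]), array([76.4, 35.8]), np.float64(84.9)]
top cap z 0.0827 122
top block [array([484.1, 221. ]), array([75.2, 60.1]), np.float64(88.3)]
shift [ 1.9 -0.4 11.7] turn -0.09 tilt [ 3.7e-03  5.0e-04 -1.0e+00] yaw 172.51
[0.4678171  0.09047746 0.03623486]
```

View pics/bz.png

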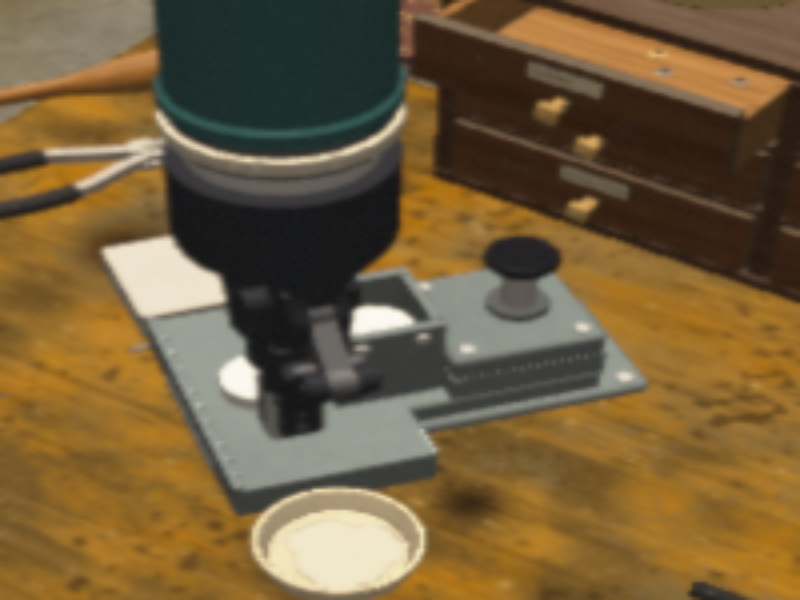

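Call:
{"api": "move_arm", "payload": {
  "steps": [
    [1, 0, 5, 0, 0],
    [1, 0, 9, 0, 0],
    [1, 0, 9, 0, 0],
    [1, 0, 9, 0, 0],
    [1, 0, 9, 0, 0]
  ]
}}

```text
time: 8.55
tool_pos: [0.4649, 0.0903, 0.0253]
tcp_rot: [0.205, 3.135, 0.0]
wrist_force: [0.7, -0.5, -0.6]
width: -0.001
```

```bash
python3 -c "
from h import *
go([.4659,.0903,.0245],172.6);s=bot.read_state();print(s['tool_pos'],s['wrist_force'])"
```

```text
shift [-1.   0.1  0.8] turn -0.08 tilt [ 1.e-04  0.e+00 -1.e+00] yaw 172.52
[0.46490554 0.09032771 0.02532087] [ 0.72280551 -0.53585192 -0.55311575]
```

Call:
{"api": "move_arm", "payload": {
  "steps": [
    [-1, 3, 1.5, 0, 0],
    [-1, 8, 1.5, 0, 0],
    [-1, 13, 1.5, 0, 0],
    [-1, 18, 1.5, 0, 0],
    [-1, 23, 1.5, 0, 0],
    [-1, 28, 1.5, 0, 0],
    [-1, 33, 1.5, 0, 0],
    [-1, 38, 1.5, 0, 0],
    [-1, 43, 1.5, 0, 0],
    [-1, 48, 1.5, 0, 0],
    [-1, 53, 1.5, 0, 0],
    [-1, 58, 1.5, 0, 0],
    [-1, 63, 1.5, 0, 0],
    [-1, 68, 1.5, 0, 0],
    [-1, 73, 1.5, 0, 0],
    [-1, 78, 1.5, 0, 0],
    [-1, 83, 1.5, 0, 0],
    [-1, 88, 1.5, 0, 0],
    [-1, 88, 1.5, 0, 0]
  ]
}}

```text
time: 10.45
tool_pos: [0.4775, 0.1781, 0.0238]
tcp_rot: [0.204, 3.135, 0.001]
wrist_force: [0.0, 0.4, 0.0]
width: 0.003
```

```bash
python3 look.py c; python3 -c "
from h import *
go([.4659,.0903,.0245],172.6);s=bot.read_state();print(s['tool_pos'],s['wrist_force']);cam('wrist','cw.png')"
```

```text
side cap z 0.0654 207
side block [array([482.7, 220.9]), array([74.4, 60.7]), np.float64(88.7)]
top cap z 0.0823 110
top block [array([462. , 234.4]), array([49.6, 11.9]), np.float64(87.9)]
shift [ -0.1 -88.   -0.8] turn -0.06 tilt [-1.e-04 -0.e+00 -1.e+00] yaw 172.54
[0.47726078 0.17760263 0.02371985] [ 0.93552446 -0.15207014 -0.34146694]
```

View pics/cz.png

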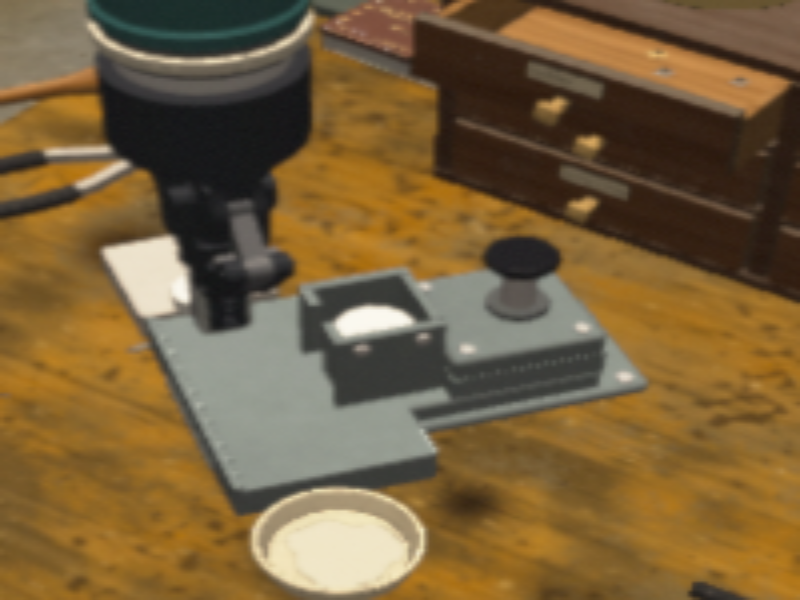

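View pics/cw.png

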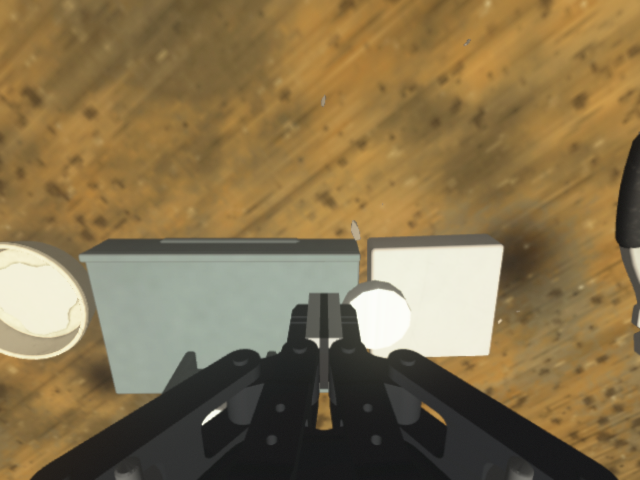

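The wrist view shows the blank at about (378,315) against the fingertip, already bridging onto the block, whose top spans about (370–500, 245–355). I measure the remaining distance.

```bash
cat > wl.py <<'E'
from h import *
import sys
c=cam('wrist',sys.argv[1]+'w.png'); W=cloud(c); Z=W[...,2]
hs=cv2.cvtColor(c['pixels'],cv2.COLOR_RGB2HSV)
white=(hs[...,1]<45)&(hs[...,2]>150)&(c['depth']>0)
m=white&(Z>.0238)&(Z<.034)&(W[...,1]>.1)
k,l,st,ce=cv2.connectedComponentsWithStats(m.astype(np.uint8),connectivity=4)
for i in range(1,k):
    if st[i,4]>300:
        (x,y),r=cv2.minEnclosingCircle((W[l==i][:,:2]*1000).astype(np.float32)); q=W[l==i]
        A=np.c_[q[:,:2],np.ones(len(q))]; pl=np.linalg.lstsq(A,q[:,2],rcond=None)[0]
        print('blank',st[i,4],round(x,1),round(y,1),'r',round(r,1),'z',q[:,2].mean().round(4),'tilt',pl[:2].round(3))
        B=np.array([.4839,.2290]);a=np.radians(-5.2); d=np.array([x,y])/1000-B
        print('in block (orig pose) mm',(np.array([[np.cos(a),np.sin(a)],[-np.sin(a),np.cos(a)]])@d*1000).round(1))
b=white&(Z>.012)&(Z<.0238)&(W[...,1]>.18)&(W[...,0]<.53)
k,l,st,ce=cv2.connectedComponentsWithStats(b.astype(np.uint8),connectivity=4)
i=1+np.argmax(st[1:,4]); print('block',[np.round(a,1) for a in cv2.minAreaRect((W[l==i][:,:2]*1000).astype(np.float32))],W[l==i][:,2].mean())
E
python3 wl.py d
```

```text
blank 2748 482.9 201.3 r 16.4 z 0.0293 tilt [-0.004 -0.071]
in block (orig pose) mm [  1.6 -27.7]
block [array([484.8, 229.4]), array([59.8, 60. ]), np.float64(84.5)] 0.01852333694181135
```

Call:
{"api": "move_arm", "payload": {
  "steps": [
    [0, 4, 0, 0, 0],
    [0, 8, 0, 0, 0],
    [0, 12, 0, 0, 0],
    [0, 16, 0, 0, 0],
    [0, 20, 0, 0, 0],
    [0, 23, 0, 0, 0],
    [0, 25, 0, 0, 0],
    [0, 27, 0, 0, 0],
    [0, 27, 0, 0, 0],
    [0, 27, 0, 0, 0]
  ]
}}

```text
time: 11.65
tool_pos: [0.4808, 0.2043, 0.0238]
tcp_rot: [-0.205, -3.135, -0.0]
wrist_force: [-0.1, -0.4, -0.3]
width: -0.0
```

```bash
python3 wl.py e
```

```text
blank 2726 486.3 226.7 r 16.2 z 0.0285 tilt [ 0.008 -0.011]
in block (orig pose) mm [ 2.6 -2.1]
block [array([484.7, 229.7]), array([59.3, 59.8]), np.float64(84.4)] 0.018500605999214
```

View pics/ew.png

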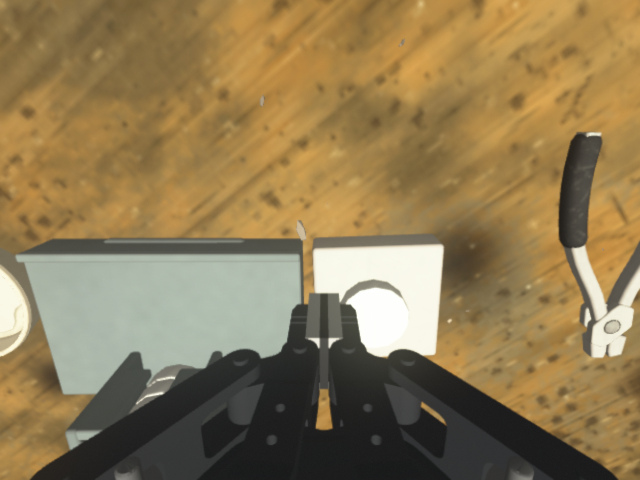

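The blank lies flat on the block, within 3 mm of its centre on both axes, and the block has not moved. I back off and raise the tool.

Call:
{"api": "move_arm", "payload": {
  "steps": [
    [0, -4, 0, 0, 0],
    [0, -10, 0, 0, 0],
    [0, -15, 0, 0, 0],
    [0, -15, -30, 0, 0],
    [0, -15, -75, 0, 0],
    [0, -60, -120, 0, 0],
    [0, -100, -140, 0, 0],
    [0, -150, -150, 0, 0],
    [0, -150, -150, 0, 0],
    [0, -150, -150, 0, 0],
    [0, -150, -150, 0, 0]
  ]
}}

```text
time: 12.8
tool_pos: [0.4609, 0.0558, 0.1732]
tcp_rot: [-0.206, -3.134, -0.001]
wrist_force: [-0.3, 0.2, -0.4]
width: 0.0
```

```bash
python3 look.py f; python3 wl.py g; python3 -c "
from h import *
s=bot.read_state();print(s['time'],s['tool_pos'],s['wrist_force'])"
```

```text
side 178 enc 484.7 226.0 r 16.4 mean [0.4841 0.2259 0.0264] feeder -45.0 94.9 px [287. 266.]
side cap z 0.066 207
side block [array([485.3, 220.6]), array([77.6, 60.7]), np.float64(85.2)]
top 258 enc 484.8 226.2 r 15.8 mean [0.4847 0.2261 0.0276] feeder -44.3 95.2 px [316. 258.]
top cap z 0.0825 120
top block [array([484.1, 221.1]), array([75.2, 60. ]), np.float64(88.3)]
blank 1057 486.8 226.3 r 16.4 z 0.0284 tilt [0.004 0.   ]
in block (orig pose) mm [ 3.1 -2.5]
block [array([485.3, 229.2]), array([60.3, 60.2]), np.float64(84.6)] 0.018448923357451578
12.95 [0.46079663 0.05653775 0.17275948] [ 0.10495912 -0.39414778  0.51894375]
```

View pics/fz.png

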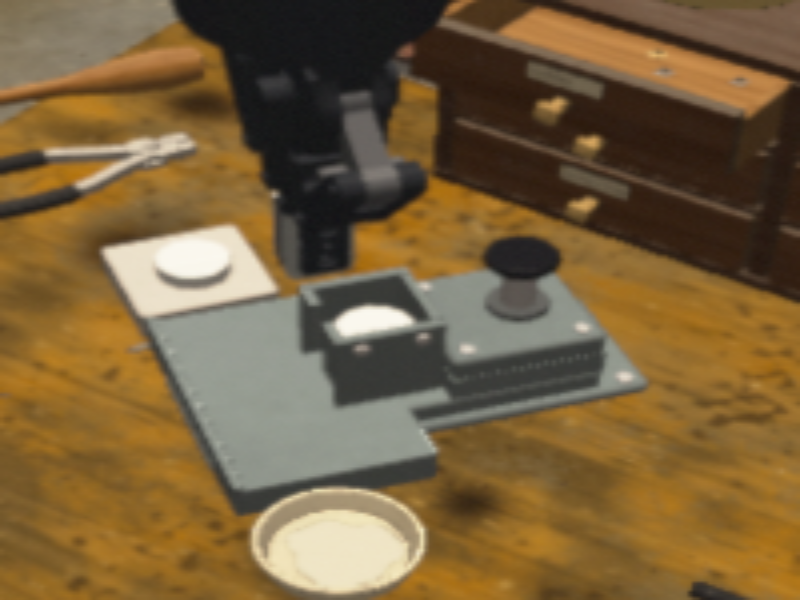

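View pics/ftop.png

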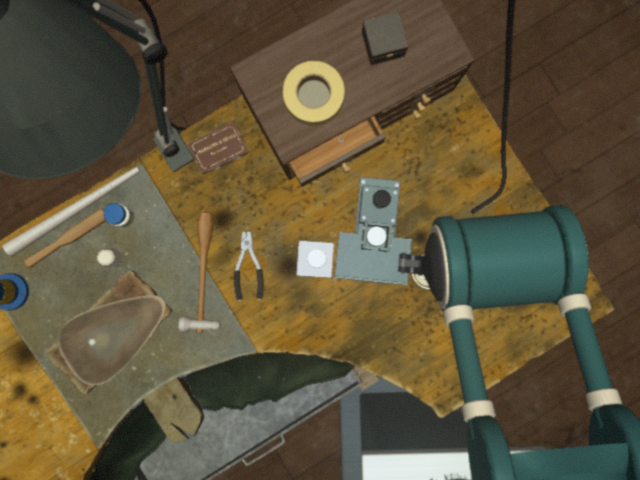

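All views agree: the blank is flat near the middle of the block, the plunger is up, the other blanks are in the magazine, and nothing else has moved.

```bash
python3 -c "
from h import *
print(bot.finish_job())"
```

```text
the job is handed in; nothing more can be done
None
```

I pressed the plunger once to its stop and let it come back up. It pushed one blank out onto the ledge. I then pushed the blank sideways with the shut fingertips onto the steel block, moved the arm clear and handed the job in at about 13 s. The interface gives no verdict.

- **Press:** the fingertip stopped at z = 0.059 m, the height given for fully down, with the force rising to 24 N.
- **Blank:** it lies flat on the block, about 3 mm from its centre along both sides (17.5 mm allowed). The top, side and wrist cameras agree within about 2 mm.
- **Plunger and magazine:** the top camera reads the cap at 82.5 mm, so the plunger is up. My side-camera cap reading of 66 mm disagrees. It read the same every time after the release, and the side picture shows the cap up, so I put it down to my pixel selection there. In the pictures the other blanks are still in the magazine; I did not measure their offset.
- **Surroundings:** the wrist camera puts the block within about 1.5 mm of where it started, which is within calibration. The block fits from the top and side cameras were off because they also took in part of the ledge, so I did not use them. The dish and tools look unmoved in the pictures but were not measured again.

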